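# Stand up the recipe card and hold the clip open over its edge

## Task

Plug the recipe card's block foot fully home in the socket of the wooden stand and let go of it. Then squeeze the spring clip's levers so that its jaws gape, bring it over the middle of the card's upper edge and finish while holding it there, wide open, with one jaw well down on each side of the card and touching neither the card nor its edge, so that I can slip a second sheet in. Do not knock the salt shaker or the spice jar.

Things in the scene. Friction and masses are not known exactly. Their poses are not given: they have to be found in the camera images.
- stand_hole0 (a point): Centre of the mouth of the rectangular socket in the top of the wooden stand, a fixed block 66 (x) x 96 (y) x 30 mm high on the counter; the point is level with its top face. The hole is 31 mm (x) by 47 mm (y), 24 mm deep, with a small lead-in chamfer; z up. The stand is turned up to 0.5 rad about the vertical.
- card_mid (a point): Centre of the panel of the recipe card: loose, rigid, brown board, 8 mm thick (its x), 100 mm wide (its y), 95 mm high (its z, up); top edge 47.5 mm above this point. Below the panel a wooden shoulder 42 (x) x 60 (y) x 8 mm, its underside 55.5 mm below this point, then the plug. Starts standing upright on the plug's end.
- card_foot (a point): Centre of the lower end face of the card's block plug, 75.5 mm below card_mid. The plug is 28 (x) x 44 (y) x 20 mm high. Fully home, the shoulder lies flush on the stand's top. Half a turn about the vertical makes no difference.
- clip_pivot (a point): Middle of the pivot pin (along y) of the loose dark steel spring clip. It starts standing upright on its shut jaws, pin 55 mm above the counter. Above the pin two levers, 32 mm wide (y), 4 mm thick, splay in a V to 43 mm above the pin, 49 mm (x) over their tops. Axes: those of the -x side arm, z up when shut; it leans by half the opening angle.
- clip_tip_a (a point): Inner lower edge, at mid width, of the jaw on the clip's -x side, 55 mm from the pin. Jaws are 60 mm wide (y); each jaw end is 14 mm thick, 12 mm high (28 mm over both, shut); the arms above are set back, leaving a hollow.
- clip_tip_b (a point): The same on the jaw of the +x side, moving with that arm; the two points coincide when the clip is shut. With the levers squeezed to their stop the tips gape 32 mm apart, about 52 mm below the pin.
- clip_arm (a joint): Angle between the clip's two arms: 0 shut, 0.6 rad fully open at the stop, where the levers stand parallel, 22 mm over their outer faces. Squeezing the levers together along x opens the jaws; a spring shuts them. The squeeze 30 mm above the pin is about 4 N at first, 12 N at the stop.
- clip: The whole spring clip, 85 g; origin between the lower edges of its shut jaws, z up to the pin. Half a turn about the vertical makes no difference.
- card: The whole recipe card with shoulder and plug, 91 to 182 g; origin in the centre of the lower end of its plug, z up.
- salt_shaker: Bystander: salt shaker 44 mm across, 90 mm high, standing near the robot; origin in the centre of its underside.
- spice_jar: Bystander: glass spice jar with black cap, 45 mm across, 105 mm high, standing at the back; origin in the centre of its underside.
Things that resemble listed ones, but are neither listed nor needed, are in the scene too. What is shaped like the clip but pink is not meant. There is more than one size of the card; the job needs the smaller.

How it is judged:
By the outcome, as a careful person would: the job done as asked, in the order asked, and still so for the second after the job is handed in, while the arm keeps its last pose, push and grip.
It also fails if it takes over 54 s, if anything falls off the work surface, if the arm or the gripper's body presses on something with over 40 N, if the wrist force passes 120 N, or if a joint passes its speed limit or range.

## Robot

A 7-joint arm with a two-finger parallel gripper is mounted at the origin on the work surface; the furniture and walls round the work are solid. World frame = base frame: x ahead of the robot, y to its left, z up, the work surface at z = 0. Lengths are in m, angles in degrees, forces in N, time in s.
With the tool pointing down it reaches from about 0.4 to 0.85 m from the base axis. Payload 10.4 kg.
Tool frame: the origin (TCP) lies midway between the tips of the shut fingers; the grasp point (between the pads) lies 19 mm behind it; z points along the fingers, y is the line along which they close (so a half turn about z gives the same grasp; the last joint's range is limited). The gripper opens to 87 mm and grips with 3 to 60 N. Pads are 19 mm wide; open, the fingers measure 117 mm over their backs; the gripper's body (75 mm by 190 mm) begins 51 mm behind the grasp point.
Start: joints at [64.309, 19.034, -3.707, 83.658, 1.238, 77.344, -5.071], TCP at [0.258, -0.569, 0.223] pointing down, gripper open.
Joint ranges: [-148.97, 148.97], [-28.65, 121.19], [-84.17, 76.75], [9.2, 138.47], [-72.65, 252.65], [3.7, 117.97], [-149.18, 149.18]. Speed limits (degrees/s): [127.2, 127.2, 159.86, 159.86, 180, 180, 180].

## Interface

Orientations are given as a 3x3 rotation matrix whose columns are the frame's x, y, z axes.
In Python, from plant import robot gives the robot as it stands. The module is installed in compiled form; this text tells all that it offers.
- The arm moves only by the tool send_rows, never from a script. Its argument "plan" is text: rows parted by semicolons, each of 7 numbers parted by spaces: the gripper command: -1 is fully open, 1 is shut, values between are in proportion, then the shift along the tool's x, y, z normalised to -1 to 1, where 1 is 10 cm, then the turn, a rotation vector about the tool's x, y, z normalised to -1 to 1, where 1 is pi/2 rad. In form: claw tx ty tz rx ry rz; .... A call has 1 to 20 rows; each row is the pose to reach, as a shift and turn from the pose commanded when the call began, along the tool's axes at that moment; what a row does not reach only later rows make up. A row lasts 1/12 s, in which the tool goes at most 41.7 mm and 7.16 degrees, less where a joint would pass 70% of its speed; a pose out of reach is approached as far as the arm can. A call with a number of a shift or a turn outside -1 to 1 is refused whole. A call with a gripper value outside its range is refused whole. The fingers move at their own pace and stop on an object; the grip force is fixed at half the most. Time passes only in rows, so rows that repeat a pose let the fingers close. It gives the time, the measured TCP pose, the force, the opening and the grip force at its end, in the units of the state.
- robot.observe(): the state, without advancing time (a new reading comes with each control period).
- robot.read_camera(name): name is "scene" or "top" or "wrist"; returns (picture, depth): 400x640x3 uint8, red, green, blue; 400x640 float32, m along the optical axis (not along the pixel's ray), 0 where there is no reading.
- robot.camera_info(name): a dict with "camera_matrix" (3x3 intrinsics, pixels), "dist" ([k1, k2, p1, p2, k3] as OpenCV has them; the pictures are not rectified), "rvec" (rotation vector, rad) and "tvec" (3), from world to camera coordinates, as OpenCV has them; the wrist camera has in their place "mount" (4x4, takes a point from camera to tool coordinates, whose origin is the TCP and whose axes are the flange's). Camera axes: x right, y down, z forward; pixel columns grow to the right and rows downward; lengths in m; the calibration is good to about 2 mm. A picture is of the moment at which its call begins: read the wrist's pose just before it. camera_info takes no time and is no camera call.
- robot.close_job(): hands the job in; it is judged then, once.
The state is a dict: "time_s": time; "joint_pos": joint angles; "joint_vel": joint speeds; "effort": joint torques, N m; "tool_pos": TCP position; "orientation": TCP orientation; "contact_force": force on the tool from outside, world axes, zero at the start; "torque": the same for the moment, N m; "width": finger opening in m; "finger_force": force on a finger pad.
Only numpy, scipy, OpenCV 4.12 (cv2) and the standard library are available. Lean on these libraries where they do the work, as an engineer would, in place of code of your own. Each camera call takes 0.05 s, during which the arm holds its last target. There are 200 camera calls.

## Working session

There is one attempt and no reset: what is moved stays moved. The work goes in short steps, Python scripts to look and compute and a tool call to move; the robot and the scene stay as the last step left them, time stands still between calls to the robot, and variables do not carry over. Pictures are saved under pics/ and viewed, at most 10 in all, crops included, and the job is handed in when it is done.

Besides the shell and the picture viewer there is one more tool, called in YAML: its name, and indented under it one key for each argument. send_rows: Moves the arm, as the interface text tells. Its arguments: {"type":"object","properties":{"plan":{"type":"string"}},"required":["plan"]}

```bash
mkdir -p pics; cat > h.py <<'E'
import numpy as np, cv2
from plant import robot
def cam(name):
    s=robot.observe(); p,d=robot.read_camera(name); i=robot.camera_info(name)
    K=np.array(i["camera_matrix"]);D=np.array(i["dist"])
    if name=="wrist":
        M=np.array(i["mount"]);T=np.eye(4);T[:3,:3]=np.array(s["orientation"]);T[:3,3]=s["tool_pos"];T=T@M
    else:
        R=cv2.Rodrigues(np.array(i["rvec"],float))[0];T=np.eye(4);T[:3,:3]=R.T;T[:3,3]=-R.T@np.array(i["tvec"]).ravel()
    return p,d,K,D,T
def cloud(d,K,D,T):
    v,u=np.mgrid[:400,:640]
    n=cv2.undistortPoints(np.stack([u.ravel(),v.ravel()],1).astype(np.float64)[:,None],K,D)[:,0]
    z=d.ravel()[:,None]
    P=np.hstack([n*z,z])@T[:3,:3].T+T[:3,3]
    P[d.ravel()==0]=np.nan
    return P.reshape(400,640,3)
def save(n,p): cv2.imwrite(f"pics/{n}.png",p[:,:,::-1])
E
python3 - <<'E'
from h import *
s=robot.observe();print(s["time_s"],s["tool_pos"],np.round(s["orientation"],3).tolist(),s["width"])
ims=[]
for n in("top","scene"):
    c=cam(n);np.savez(f"{n}.npz",*c);ims.append(c[0]);print(n,c[4][:3,3],c[4][:3,2])
    save(n,c[0])
E
```

```text
0.0 [ 0.25796495 -0.56887052  0.22177822] [[0.911, 0.413, -0.001], [0.413, -0.911, 0.001], [-0.0, -0.001, -1.0]] 0.08720258225989562
top [0.37549402 0.023211   1.23115494] [ 0.13175803  0.00697142 -0.99125739]
scene [-0.20595177  0.86176395  0.65612202] [ 0.58966209 -0.67355974 -0.44566344]
```

View pics/top.png

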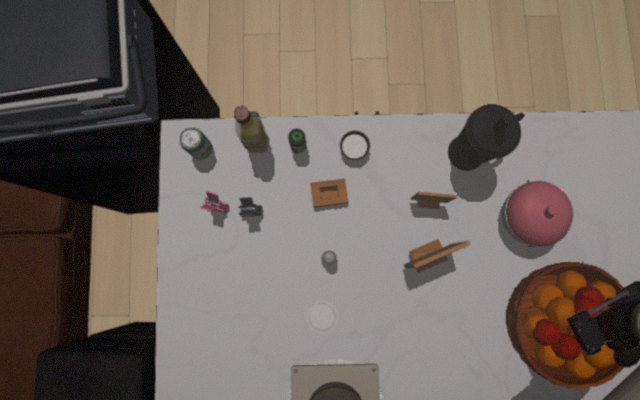

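View pics/scene.png

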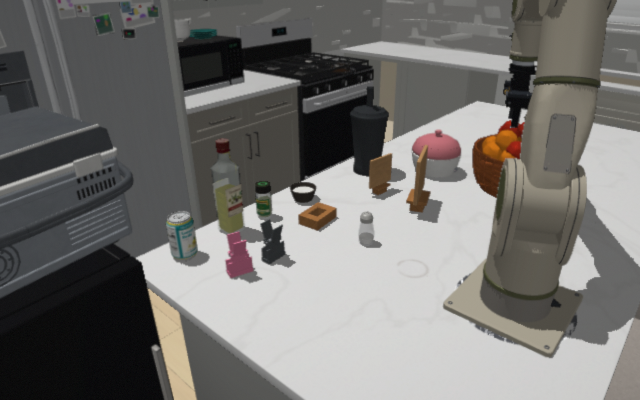

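Top view: small card candidate at (433,200), bigger card at (436,255). The dark clip is at (251,208) and its pink look-alike at (215,203). The stand is at (329,193), the salt shaker at (329,258) and the spice jar at (297,140). The scene view agrees: small card (381,173), large card (420,180), dark clip (272,241). I'll measure these next.

```bash
python3 - <<'E'
from h import *
for n,boxes in (("top",dict(cardA=(405,185,465,215),cardB=(398,232,475,277),clip=(236,192,268,222),pink=(198,185,232,220),stand=(305,173,354,215),salt=(316,245,342,272),jar=(284,124,310,156))),("scene",dict(cardA=(362,148,398,198),cardB=(405,140,432,215),clip=(258,215,288,265),stand=(295,200,340,230)))):
    z=np.load(f"{n}.npz");p,d,K,D,T=[z[f"arr_{i}"] for i in range(5)]
    P=cloud(d,K,D,T);np.save(n+"_P.npy",P)
    for k,(a,b,c,e) in boxes.items():
        Q=P[b:e,a:c].reshape(-1,3);Q=Q[(Q[:,2]>.012)&(Q[:,2]<.2)]
        zt=np.percentile(Q[:,2],98);t=Q[Q[:,2]>zt-.012]
        r=cv2.minAreaRect((t[:,:2]*1000).astype(np.float32));
        print(n,k,"zmax",round(zt,4),"all",np.round([Q.min(0),Q.max(0)],3).tolist(),"top rect",np.round(r[0],1),np.round(r[1],1),round(r[2],1),len(t))
E
```

```text
top cardA zmax 0.1265 all [[0.52, -0.313, 0.021], [0.552, -0.213, 0.131]] top rect [ 543.2 -262.5] [98.2  8.9] 83.3 145
top cardB zmax 0.1802 all [[0.351, -0.321, 0.033], [0.434, -0.184, 0.184]] top rect [ 393.4 -252.5] [ 11.8 144.7] 21.3 317
top clip zmax 0.1 all [[0.505, 0.188, 0.012], [0.552, 0.248, 0.102]] top rect [528.7 219.3] [47.2 31.9] 1.7 64
top pink zmax 0.1021 all [[0.518, 0.282, 0.013], [0.57, 0.344, 0.104]] top rect [545.4 314.7] [30.5 48.2] 70.7 66
top stand zmax 0.0356 all [[0.534, -0.047, 0.012], [0.609, 0.053, 0.038]] top rect [571.2   3.9] [67.3 95.9] 5.9 679
top salt zmax 0.0927 all [[0.372, -0.01, 0.03], [0.415, 0.03, 0.094]] top rect [395.3   8. ] [28.  30.4] 88.8 117
top jar zmax 0.1094 all [[0.683, 0.062, 0.014], [0.727, 0.108, 0.112]] top rect [707.   85.8] [42.1 43. ] 26.8 232
scene cardA zmax 0.1225 all [[0.521, -0.41, 0.012], [0.675, -0.213, 0.125]] top rect [ 544.9 -263.6] [100.6  12.9] 82.0 109
scene cardB zmax 0.1777 all [[0.353, -0.579, 0.012], [0.576, -0.182, 0.181]] top rect [ 393.8 -249.2] [ 11.6 140.6] 21.5 103
scene clip zmax 0.0975 all [[0.505, 0.093, 0.012], [0.704, 0.251, 0.101]] top rect [530.3 220.7] [49.7 33.7] 2.8 110
scene stand zmax 0.0322 all [[0.534, -0.047, 0.012], [0.678, 0.058, 0.034]] top rect [573.8   5. ] [ 71.  100.9] 6.1 444
```

Card A is the small one (100 wide, 123 high). The large card B is 180 high. The dark clip's steel colour fits, so I'm choosing card A and the dark clip. I'll set off and check the card from close by.

send_rows:
  plan: "-1 0.3 -0.13 -0.7 0 0 -0.1; -1 0.97 -0.4 -0.7 0 0 -0.65; -1 0.97 -0.4 -0.7 0 0 -0.65; -1 0.97 -0.4 -0.7 0 0 -0.65; -1 0.97 -0.4 -0.7 0 0 -0.65; -1 0.97 -0.4 -0.7 0 0 -0.65; -1 0.97 -0.4 -0.7 0 0 -0.65; -1 0.97 -0.4 -0.7 0 0 -0.65; -1 0.97 -0.4 -0.7 0 0 -0.65; -1 0.97 -0.4 -0.7 0 0 -0.65"

```text
time_s: 0.93
tool_pos: [0.3298, -0.4926, 0.2922]
orientation: [[0.126, 0.992, -0.0], [0.992, -0.126, 0.0], [0.0, -0.0, -1.0]]
contact_force: [1.3, -0.1, -0.8]
width: 0.0871
finger_force: 0.0
```

```bash
cat >> h.py <<'E'
def to(x,y,z,yaw=None):
    "total shift/turn to target in tool units; yaw = world angle (deg) of tool y"
    s=robot.observe();R=np.array(s["orientation"]);d=R.T@(np.array([x,y,z])-s["tool_pos"])/.1
    cur=np.degrees(np.arctan2(R[1,1],R[0,1]));rz=None
    if yaw is not None:
        a=(yaw-cur+90)%180-90; rz=round(-a/90,3)
    print("t",round(s["time_s"],2),"pos",np.round(s["tool_pos"],4),"yaw",round(cur,2),"tilt",np.round(R[2,:2],4),"shift",np.round(d,3),"rz",rz,"q",np.round(s["joint_pos"]),"F",np.round(s["contact_force"],1),"w",round(s["width"],4))
E
python3 - <<'E'
from h import *
to(.544,-.263,.25,-7)
print(np.round(robot.camera_info("wrist")["mount"],3).tolist())
P=np.load("top_P.npy")
for b in((234,104,270,152),(445,104,525,170),(500,178,575,248)):
    Q=P[b[1]:b[3],b[0]:b[2]].reshape(-1,3);Q=Q[(Q[:,2]>.02)];print(np.round(np.nanpercentile(Q,[2,98],axis=0),3).tolist())
E
```

```text
t 0.93 pos [ 0.3298 -0.4926  0.2922] yaw -7.22 tilt [ 0.0005 -0.0003] shift [2.547 1.836 0.423] rz -0.002 q [ 63.  14. -13.  82.   3.  84.  42.] F [ 1.3 -0.1 -0.8] w 0.0871
[[0.001, -0.968, -0.249, 0.068], [1.0, 0.001, -0.001, 0.0], [0.001, -0.249, 0.968, -0.162], [0.0, 0.0, 0.0, 1.0]]
[[0.687, 0.171, 0.034], [0.739, 0.227, 0.267]]
[[0.619, -0.444, 0.028], [0.733, -0.322, 0.3]]
[[0.417, -0.6, 0.051], [0.571, -0.455, 0.145]]
```

send_rows:
  plan: "-1 0.5 0.3 0 0 0 0; -1 1 0.6 0 0 0 0; -1 1 0.6 0 0 0 0; -1 1 0.6 0 0 0 0; -1 1 0.6 0 0 0 0"

```text
time_s: 1.35
tool_pos: [0.4034, -0.3991, 0.2927]
orientation: [[0.123, 0.992, 0.0], [0.992, -0.123, 0.0], [0.0, 0.0, -1.0]]
contact_force: [-0.5, -0.3, 0.4]
width: 0.0873
finger_force: 0.0
```

send_rows:
  plan: "-1 0.5 0.3 0 0 0 0; -1 1 0.6 0 0 0 0; -1 1 0.6 0 0 0 0; -1 1 0.6 0 0 0 0"

```text
time_s: 1.68
tool_pos: [0.4776, -0.3032, 0.2926]
orientation: [[0.119, 0.993, 0.002], [0.993, -0.119, 0.002], [0.003, 0.001, -1.0]]
contact_force: [0.3, 0.5, 0.2]
width: 0.0872
finger_force: 0.0
```

send_rows:
  plan: "-1 0.3 0.3 0.2 0 0 0; -1 0.5 0.6 0.4 0 0 0; -1 0.5 0.6 0.4 0 0 0; -1 0.5 0.6 0.4 0 0 0; -1 0.5 0.6 0.4 0 0 0"

```text
time_s: 2.1
tool_pos: [0.5387, -0.2685, 0.2523]
orientation: [[0.127, 0.992, -0.001], [0.992, -0.127, -0.0], [-0.0, -0.001, -1.0]]
contact_force: [-0.8, 0.5, 0.7]
width: 0.0873
finger_force: 0.0
```

```bash
python3 - <<'E'
from h import *
c=cam("wrist");save("w1",c[0]);P=cloud(*c[1:]);np.save("w1P.npy",P)
to(.544,-.263,.25,-7)
m=(P[:,:,2]>.108)&(P[:,:,2]<.14);n,l,st,ce=cv2.connectedComponentsWithStats(m.astype(np.uint8))
for i in range(1,n):
    if st[i,4]>150:
        t=P[l==i];r=cv2.minAreaRect((t[:,:2]*1000).astype(np.float32));print(st[i],np.round(r[0],1),np.round(r[1],1),r[2],np.percentile(t[:,2],[50,98]))
E
```

```text
t 2.15 pos [ 0.5385 -0.2691  0.2529] yaw -7.32 tilt [-0.0011 -0.    ] shift [0.067 0.046 0.029] rz -0.004 q [ 42.  17. -24.  84.   7.  81.  10.] F [ 0.3 -0.1  0.7] w 0.0873
[ 142  136   83  106 1791] [ 399.3 -245.8] [  3.4 128. ] 21.50700569152832 [0.12482918 0.13940289]
[321 141   8  92 695] [ 545.7 -265.3] [99.7  7.7] 83.22898864746094 [0.1223135  0.12389409]
[418 225  43  19 432] [ 672.1 -332.1] [50.5  9. ] 9.979901313781738 [0.12390921 0.13916886]
```

View pics/w1.png

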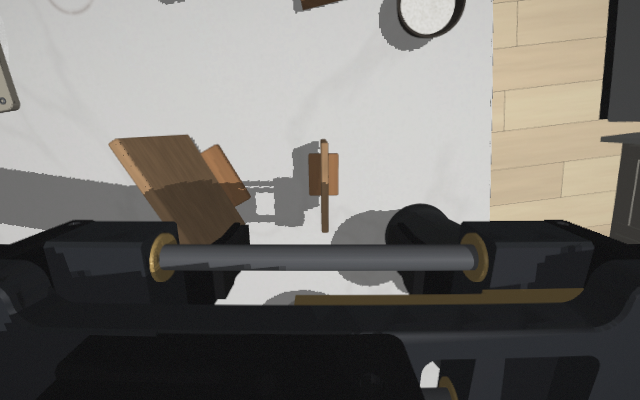

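The wrist view shows the small card edge-on with its shoulder at (324,185), and the larger card at (180,190). It measures 99.7 x 7.7 mm with its top at 0.123, so the choice is right. Descending.

send_rows:
  plan: "-1 0.05 0.065 0.3 0 0 -0.005; -1 0.05 0.065 0.7 0 0 -0.005; -1 0.05 0.065 1 0 0 -0.005; -1 0.05 0.065 1 0 0 -0.005; -1 0.05 0.065 1 0 0 -0.005"

```text
time_s: 2.57
tool_pos: [0.5453, -0.2643, 0.1529]
orientation: [[0.119, 0.993, -0.002], [0.993, -0.119, -0.0], [-0.0, -0.002, -1.0]]
contact_force: [0.3, -1.1, 1.3]
width: 0.0872
finger_force: 0.0
```

send_rows:
  plan: "-1 0 0 0.3 0 0 0; -1 0 0 0.55 0 0 0; -1 0 0 0.74 0 0 0; -1 0 0 0.74 0 0 0; -1 0 0 0.74 0 0 0; 1 0 0 0.74 0 0 0; 1 0 0 0.74 0 0 0; 1 0 0 0.74 0 0 0; 1 0 0 0.74 0 0 0; 1 0 0 0.74 0 0 0; 1 0 0 0.74 0 0 0; 1 0 0 0.74 0 0 0; 1 0 0 0.74 0 0 0"

```text
time_s: 3.65
tool_pos: [0.5466, -0.2627, 0.0785]
orientation: [[0.116, 0.993, -0.0], [0.993, -0.116, -0.0], [-0.0, -0.0, -1.0]]
contact_force: [-0.2, 0.2, -0.8]
width: 0.0419
finger_force: 0.0
```

```bash
python3 -c "
from h import *
to(.545,-.265,.18)"
```

```text
t 3.65 pos [ 0.5466 -0.2627  0.0785] yaw -6.65 tilt [-0. -0.] shift [-0.024 -0.013 -1.015] rz None q [ 40.  25. -24.  95.  11.  62.   7.] F [-0.2  0.2 -0.8] w 0.0419
```

send_rows:
  plan: "1 0 0 0 0 0 0; 1 0 0 0 0 0 0; 1 0 0 0 0 0 0; 1 0 0 0 0 0 0; 1 0 0 0 0 0 0; 1 0 0 0 0 0 0; 1 0 0 0 0 0 0; 1 0 0 0 0 0 0; 1 0 0 0 0 0 0; 1 0 0 0 0 0 0"

```text
time_s: 4.48
tool_pos: [0.5465, -0.2627, 0.0785]
orientation: [[0.116, 0.993, -0.0], [0.993, -0.116, 0.0], [0.0, -0.0, -1.0]]
contact_force: [-0.2, -0.1, -1.0]
width: 0.0077
finger_force: 30.0
```

send_rows:
  plan: "1 0 0 -0.1 0 0 0; 1 0 0 -0.3 0 0 0; 1 0 0 -0.6 0 0 0; 1 0 0 -0.8 0 0 0; 1 0 0 -0.8 0 0 0; 1 0.3 0 -0.8 0 0 0; 1 0.6 0 -0.8 0 0 0; 1 0.9 0 -0.8 0 0 0; 1 0.9 0 -0.8 0 0 0; 1 0.9 0 -0.8 0 0 0"

```text
time_s: 5.32
tool_pos: [0.5573, -0.1711, 0.1588]
orientation: [[0.112, 0.994, 0.0], [0.994, -0.112, 0.0], [0.0, 0.0, -1.0]]
contact_force: [0.4, -0.6, -1.9]
width: 0.0079
finger_force: 30.0
```

```bash
python3 - <<'E'
from h import *
to(.572,.004,.16,6)
c=cam("wrist");save("w2",c[0]);P=cloud(*c[1:]);np.save("w2P.npy",P);np.save("w2i.npy",c[0])
E
```

```text
t 5.32 pos [ 0.5573 -0.1711  0.1588] yaw -6.44 tilt [0.0003 0.0002] shift [ 1.757 -0.051 -0.011] rz -0.138 q [ 35.  18. -27.  94.   9.  70.  -0.] F [ 0.4 -0.6 -1.9] w 0.0079
```

View pics/w2.png

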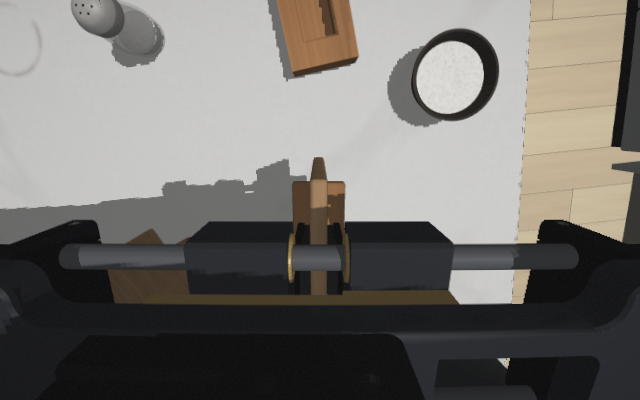

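The card is held at (320,200) in the view, with the stand at the top (320,30). Moving closer with the turn, then measuring the hole and the card with the same camera.

send_rows:
  plan: "1 0.3 0 -0.2 0 0 -0.07; 1 0.6 -0.02 -0.4 0 0 -0.138; 1 0.86 -0.02 -0.4 0 0 -0.138; 1 0.86 -0.02 -0.4 0 0 -0.138; 1 0.86 -0.02 -0.4 0 0 -0.138; 1 0.86 -0.02 -0.4 0 0 -0.138"

```text
time_s: 5.87
tool_pos: [0.5647, -0.0897, 0.1981]
orientation: [[-0.098, 0.995, -0.001], [0.995, 0.098, -0.001], [-0.001, -0.001, -1.0]]
contact_force: [0.1, -0.8, -1.3]
width: 0.0075
finger_force: 30.0
```

```bash
python3 - <<'E'
from h import *
to(.572,.004,.2,6)
c=cam("wrist");save("w3",c[0]);P=cloud(*c[1:]);np.savez("w3.npz",*c,P=P)
s=robot.observe();R=np.array(s["orientation"]);tp=np.array(s["tool_pos"])
def rect(t): r=cv2.minAreaRect((t[:,:2]*1000).astype(np.float32));return np.round(r[0],1),np.round(r[1],1),round(r[2],2)
Z=P[:,:,2]
st=(Z>.024)&(Z<.036)&(P[:,:,0]>.51)&(P[:,:,0]<.63)&(P[:,:,1]>-.06)&(P[:,:,1]<.07)
n,l,s_,ce=cv2.connectedComponentsWithStats(st.astype(np.uint8));i=1+s_[1:,4].argmax();print(s_[i])
print("stand",rect(P[l==i]),np.median(Z[l==i]))
m=(l==i).astype(np.uint8)
cs,h=cv2.findContours(m,cv2.RETR_CCOMP,cv2.CHAIN_APPROX_NONE)
for k,q in enumerate(cs):
    if h[0][k][3]>=0 and len(q)>30:
        # ray cast of hole edge to stand-top plane
        n_=cv2.undistortPoints(q.astype(float),c[2],c[3])[:,0];d=np.hstack([n_,np.ones((len(n_),1))])@c[4][:3,:3].T
        X=c[4][:3,3]+d*((.03-c[4][2,3])/d[:,2:]);print("hole",rect(X))
L=(P-tp)@R  # tool coords
for nm,lo,hi in(("top",-.06,-.035),("shoulder",.048,.062)):
    k=(abs(L[:,:,1])<.03)&(abs(L[:,:,0])<.06)&(L[:,:,2]>lo)&(L[:,:,2]<hi);t=L[k]
    if len(t): print(nm,len(t),np.round(np.percentile(t,[1,50,99],axis=0),4).tolist())
E
```

```text
t 5.87 pos [ 0.5647 -0.0897  0.1981] yaw 5.63 tilt [-0.0007 -0.0009] shift [ 0.925  0.165 -0.02 ] rz -0.004 q [ 31.  16. -32.  93.   9.  74.   4.] F [ 0.1 -0.8 -1.3] w 0.0075
[ 305   60   60   89 4015]
stand (array([573.4,   4.2]), array([66.4, 96.1]), 5.88) 0.029581722349611372
hole (array([573.5,   3.6]), array([32.3, 46.7]), 5.75)
top 2220 [[-0.0088, -0.0082, -0.0574], [0.0198, 0.0002, -0.0443], [0.0471, 0.0092, -0.0384]]
shoulder 1529 [[-0.0136, -0.0205, 0.0494], [0.0103, -0.0071, 0.0509], [0.0273, 0.0209, 0.0549]]
```

View pics/w3.png

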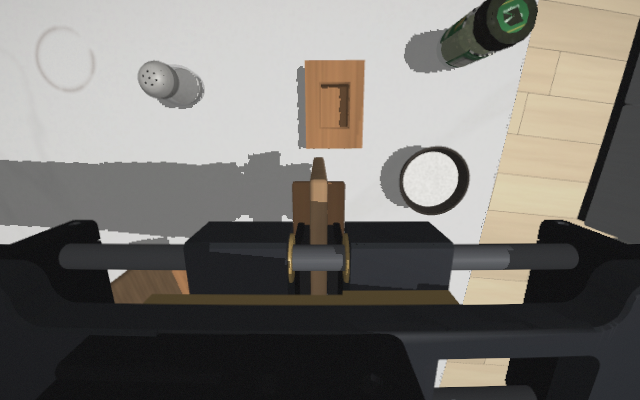

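The wrist view shows the stand at (335,104) with its hole at (337,105), the held card's shoulder at (319,200), the shaker at (155,80) and the jar at (490,30). The card's centre sits 2.7 mm off the TCP along tool -x. Moving over the hole.

send_rows:
  plan: "1 0.3 0.06 0.1 0 0 -0.002; 1 0.6 0.12 0.3 0 0 -0.002; 1 0.85 0.17 0.5 0 0 -0.002; 1 0.95 0.18 0.68 0 0 -0.002; 1 0.95 0.18 0.68 0 0 -0.002; 1 0.95 0.18 0.68 0 0 -0.002; 1 0.95 0.18 0.68 0 0 -0.002; 1 0.95 0.18 0.68 0 0 -0.002"

```text
time_s: 6.58
tool_pos: [0.5742, 0.0066, 0.1316]
orientation: [[-0.101, 0.995, 0.002], [0.995, 0.101, -0.001], [-0.001, 0.002, -1.0]]
contact_force: [-0.2, -0.3, -0.8]
width: 0.0083
finger_force: 30.0
```

```bash
python3 - <<'E'
from h import *
to(.5732,.0066,.0885,5.8)
c=cam("wrist");P=cloud(*c[1:])
s=robot.observe();R=np.array(s["orientation"]);tp=np.array(s["tool_pos"]);Z=P[:,:,2];L=(P-tp)@R
k=(Z>.024)&(Z<.036)&(abs(P[:,:,0]-.573)<.06)&(abs(P[:,:,1]-.004)<.07);t=L[k];print(len(t),np.percentile(t,[.5,50,99.5],axis=0).round(4).tolist())
k=(abs(L[:,:,1])<.03)&(abs(L[:,:,0])<.06)&(L[:,:,2]>.048)&(L[:,:,2]<.0565);t=L[k];print(len(t),np.percentile(t,[.5,50,99.5],axis=0).round(4).tolist())
E
```

```text
t 6.58 pos [0.5742 0.0066 0.1316] yaw 5.78 tilt [-0.001   0.0016] shift [ 0.002 -0.01   0.431] rz -0.0 q [ 23.  20. -34.  97.  12.  67.  -8.] F [-0.2 -0.3 -0.8] w 0.0083
2231 [[-0.022, -0.034, 0.1003], [0.0284, -0.0078, 0.102], [0.0455, 0.0317, 0.1041]]
1528 [[-0.0155, -0.0206, 0.0493], [0.0098, -0.0071, 0.051], [0.0267, 0.0211, 0.0557]]
```

send_rows:
  plan: "1 0.003 -0.013 0.05 0 0 0; 1 0.003 -0.013 0.12 0 0 0; 1 0.003 -0.013 0.18 0 0 0; 1 0.003 -0.013 0.22 0 0 0; 1 0.003 -0.013 0.26 0 0 0; 1 0.003 -0.013 0.3 0 0 0; 1 0.003 -0.013 0.34 0 0 0; 1 0.003 -0.013 0.34 0 0 0; 1 0.003 -0.013 0.34 0 0 0"

```text
time_s: 7.38
tool_pos: [0.5718, 0.0086, 0.0962]
orientation: [[-0.104, 0.995, -0.001], [0.995, 0.104, -0.0], [-0.0, -0.001, -1.0]]
contact_force: [0.2, -0.9, -1.8]
width: 0.0076
finger_force: 30.0
```

send_rows:
  plan: "1 0 0 0.03 0 0 0; 1 0 0 0.05 0 0 0; 1 0 0 0.07 0 0 0; 1 0 0 0.085 0 0 0; 1 0 0 0.09 0 0 0; 1 0 0 0.09 0 0 0"

```text
time_s: 7.88
tool_pos: [0.5722, 0.0087, 0.0884]
orientation: [[-0.103, 0.995, 0.0], [0.995, 0.103, -0.001], [-0.001, 0.0, -1.0]]
contact_force: [-3.9, -2.5, 9.4]
width: 0.008
finger_force: 30.0
```

send_rows:
  plan: "-1 0 0 0 0 0 0; -1 0 0 0 0 0 0; -1 0 0 0 0 0 0; -1 0 0 0 0 0 0; -1 0 0 0 0 0 0; -1 0 0 0 0 0 0; -1 0 0 0 0 0 0; -1 0 0 0 0 0 0; -1 0 0 0 0 0 0; -1 0 0 -0.2 0 0 0; -1 0 0 -0.5 0 0 0; -1 0 0 -0.8 0 0 0; -1 0 0 -1 0 0 0; -1 0 0 -1 0 0 0; -1 0 0 -1 0 0 0"

```text
time_s: 9.13
tool_pos: [0.5727, 0.0088, 0.1886]
orientation: [[-0.103, 0.995, 0.002], [0.995, 0.103, -0.0], [-0.001, 0.002, -1.0]]
contact_force: [0.1, -1.0, -1.4]
width: 0.0865
finger_force: 0.0
```

```bash
python3 - <<'E'
from h import *
to(.529,.220,.20,2.3)
for n in("top","wrist"):
    c=cam(n);P=cloud(*c[1:]);Z=P[:,:,2]
    k=(Z>.115)&(Z<.145)&(abs(P[:,:,0]-.572)<.04)&(abs(P[:,:,1]-.004)<.06);t=P[k];
    r=cv2.minAreaRect((t[:,:2]*1000).astype(np.float32));print(n,len(t),r,np.percentile(t[:,2],[50,90,98]))
    if n=="wrist": save("w4",c[0])
E
```

```text
t 9.13 pos [0.5727 0.0088 0.1886] yaw 5.94 tilt [-0.0007  0.0023] shift [ 2.146 -0.215 -0.116] rz 0.04 q [ 24.  17. -35.  93.  10.  73.  -7.] F [ 0.1 -1.  -1.4] w 0.0865
top 5 ((565.0333862304688, 53.478878021240234), (8.010519027709961, 2.243834972381592), 25.51927375793457) [0.13089711 0.13523991 0.13725558]
wrist 894 ((572.6351318359375, 5.895183563232422), (7.629109859466553, 99.78590393066406), 5.90036678314209) [0.13230309 0.13324739 0.1337586 ]
```

send_rows:
  plan: "-1 0.2 -0.05 -0.2 0 0 0.04; -1 0.5 -0.1 -0.3 0 0 0.04; -1 0.8 -0.15 -0.3 0 0 0.04; -1 1 -0.15 -0.3 0 0 0.04; -1 1 -0.15 -0.3 0 0 0.04; -1 1 -0.15 -0.3 0 0 0.04"

```text
time_s: 9.73
tool_pos: [0.546, 0.1076, 0.2164]
orientation: [[-0.043, 0.999, -0.002], [0.999, 0.043, -0.0], [-0.0, -0.002, -1.0]]
contact_force: [0.2, -0.6, -0.5]
width: 0.087
finger_force: 0.0
```

send_rows:
  plan: "-1 0.2 -0.05 0.1 0 0 0; -1 0.6 -0.1 0.2 0 0 0; -1 0.7 -0.15 0.2 0 0 0; -1 0.7 -0.15 0.2 0 0 0; -1 0.7 -0.15 0.2 0 0 0; -1 0.7 -0.15 0.2 0 0 0"

```text
time_s: 10.23
tool_pos: [0.5295, 0.1742, 0.1971]
orientation: [[-0.039, 0.999, -0.001], [0.999, 0.039, -0.001], [-0.001, -0.001, -1.0]]
contact_force: [-0.4, 0.6, 0.7]
width: 0.0869
finger_force: 0.0
```

```bash
python3 - <<'E'
from h import *
c=cam("wrist");save("w5",c[0]);P=cloud(*c[1:]);Z=P[:,:,2]
def rect(t): r=cv2.minAreaRect((t[:,:2]*1000).astype(np.float32));return np.round(r[0],1),np.round(r[1],1),round(r[2],2)
b=(abs(P[:,:,0]-.529)<.045)&(abs(P[:,:,1]-.219)<.05)
for lo,hi in((.09,.106),(.08,.106),(.008,.106)):
    t=P[b&(Z>lo)&(Z<hi)];print(lo,len(t),rect(t),np.percentile(t[:,2],98))
to(.529,.220,.20,2.3)
E
```

```text
0.09 446 (array([530.5, 219.4]), array([47.6, 31.6]), 1.25) 0.09866228631974491
0.08 696 (array([530.5, 219.3]), array([47.6, 31.6]), 1.34) 0.09855367727152842
0.008 2071 (array([530.5, 219.3]), array([47.6, 59.6]), 1.21) 0.09807735652967957
t 10.28 pos [0.5296 0.1741 0.1972] yaw 2.2 tilt [-0.0008 -0.0003] shift [ 0.459  0.012 -0.028] rz -0.001 q [ 11.  16. -40.  94.  10.  74. -28.] F [ 0.2 -0.  -0.2] w 0.087
```

View pics/w5.png

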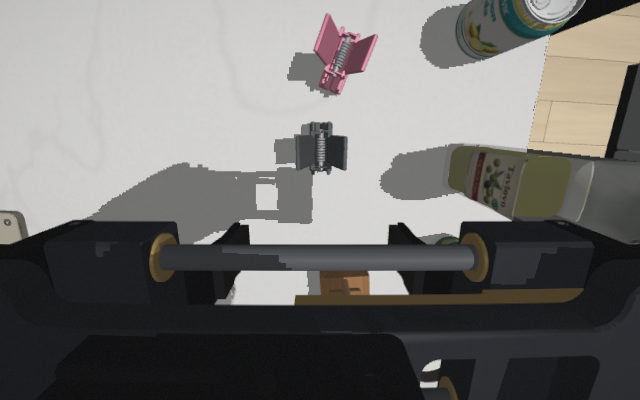

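The wrist view shows the dark clip at (321,148), the pink one at (343,55) and the bottle at (520,180), clear of the path. The clip is at (0.5305, 0.2194), yaw 1.3°. Going down onto the levers.

send_rows:
  plan: "-1 0.2 0.02 0 0 0 0.01; -1 0.45 0.027 0 0 0 0.01; -1 0.455 0.027 0.2 0 0 0.01; -1 0.455 0.027 0.5 0 0 0.01; -1 0.455 0.027 0.8 0 0 0.01; -1 0.455 0.027 0.8 0 0 0.01; -1 0.455 0.027 0.8 0 0 0.01; -1 0.455 0.027 0.8 0 0 0.01"

```text
time_s: 10.95
tool_pos: [0.5308, 0.2213, 0.1192]
orientation: [[-0.024, 1.0, 0.001], [1.0, 0.024, 0.001], [0.0, 0.001, -1.0]]
contact_force: [-0.1, -0.6, -0.8]
width: 0.0871
finger_force: 0.0
```

```bash
python3 -c "
from h import *
to(.5305,.2194,.066,1.3)"
```

```text
t 10.95 pos [0.5308 0.2213 0.1192] yaw 1.38 tilt [0.0005 0.0015] shift [-0.019 -0.004  0.532] rz 0.001 q [  5.  22. -40.  97.  15.  66. -37.] F [-0.1 -0.6 -0.8] w 0.0871
```

send_rows:
  plan: "-1 -0.02 -0.004 0.2 0 0 0; -1 -0.02 -0.004 0.4 0 0 0; -1 -0.02 -0.004 0.53 0 0 0; -1 -0.02 -0.004 0.53 0 0 0; -1 -0.02 -0.004 0.53 0 0 0; 1 -0.02 -0.004 0.53 0 0 0; 1 -0.02 -0.004 0.53 0 0 0; 1 -0.02 -0.004 0.53 0 0 0; 1 -0.02 -0.004 0.53 0 0 0; 1 -0.02 -0.004 0.53 0 0 0; 1 -0.02 -0.004 0.53 0 0 0; 1 -0.02 -0.004 0.53 0 0 0; 1 -0.02 -0.004 0.53 0 0 0; 1 -0.02 -0.004 0.53 0 0 0; 1 -0.02 -0.004 0.53 0 0 0; 1 -0.02 -0.004 0.53 0 0 0; 1 -0.02 -0.004 0.53 0 0 0; 1 -0.02 -0.004 0.53 0 0 0; 1 -0.02 -0.004 0.53 0 0 0; 1 -0.02 -0.004 0.53 0 0 0"

```text
time_s: 12.62
tool_pos: [0.5318, 0.2203, 0.0667]
orientation: [[-0.025, 1.0, 0.005], [1.0, 0.025, 0.002], [0.001, 0.005, -1.0]]
contact_force: [2.0, 0.1, 11.6]
width: 0.0212
finger_force: 30.0
```

send_rows:
  plan: "1 0 0 0 0 0 0; 1 0 0 0 0 0 0; 1 0 0 -0.1 0 0 0; 1 0 0 -0.3 0 0 0; 1 0 0 -0.6 0 0 0; 1 0 0 -0.9 0 0 0; 1 0 0 -1 0 0 0; 1 0 0 -1 0 0 0; 1 0 0 -1 0 0 0"

```text
time_s: 13.37
tool_pos: [0.5292, 0.2194, 0.1642]
orientation: [[-0.025, 1.0, 0.0], [1.0, 0.025, -0.0], [-0.0, 0.0, -1.0]]
contact_force: [-0.2, -0.5, -0.7]
width: 0.0213
finger_force: 30.0
```

```bash
python3 - <<'E'
from h import *
to(.5727,.0058,.22,5.9)
a=[]
c=cam("wrist");P=cloud(*c[1:]);save("w6",c[0]);R=np.array(robot.observe()["orientation"]);tp=np.array(robot.observe()["tool_pos"]);L=(P-tp)@R
k=(abs(L[:,:,1])<.05)&(L[:,:,0]>-.02)&(L[:,:,0]<.06)&(L[:,:,2]>.03)&(L[:,:,2]<.1);t=L[k];print(len(t))
for z0 in np.arange(.03,.1,.008):
    q=t[(t[:,2]>z0)&(t[:,2]<=z0+.008)]
    if len(q)>5: print(round(z0,3),len(q),np.percentile(q,[1,50,99],axis=0).round(4).tolist())
c2=cam("scene");save("s6",np.vstack([cv2.resize(c2[0][130:290,220:420],(800,640))[:590]]))
E
```

```text
t 13.37 pos [0.5292 0.2194 0.1642] yaw 1.44 tilt [-0.0004  0.0001] shift [-2.147  0.381 -0.557] rz -0.05 q [  6.  19. -40.  95.  13.  71. -35.] F [-0.2 -0.5 -0.7] w 0.0213
1223
0.03 220 [[-0.0017, -0.018, 0.0301], [0.0147, 0.0157, 0.034], [0.0296, 0.0202, 0.0379]]
0.038 199 [[-0.0029, -0.0204, 0.0381], [0.0163, 0.0182, 0.0419], [0.0296, 0.0227, 0.0459]]
0.046 564 [[-0.006, -0.0259, 0.0462], [0.0138, 0.0167, 0.0513], [0.0295, 0.0283, 0.0539]]
0.054 240 [[-0.0134, -0.0278, 0.0541], [0.0231, 0.0148, 0.0566], [0.0298, 0.0303, 0.0607]]
```

View pics/w6.png

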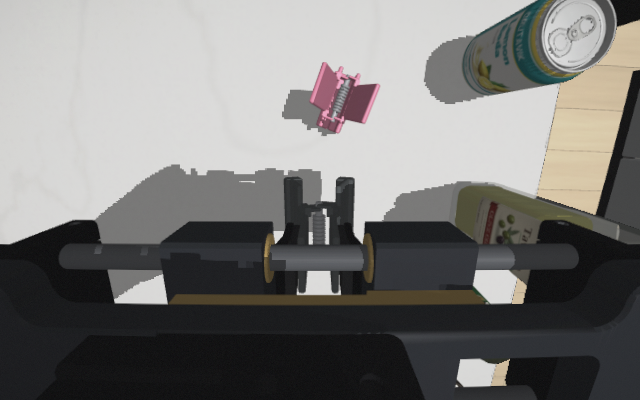

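The width of 21.3 mm means the levers are at their stop. The view shows the open jaws at (293,200) and (345,200), evenly either side of the pads. Rising, then carrying it over to the card.

send_rows:
  plan: "1 0 0 -0.3 0 0 0; 1 0 0 -0.6 0 0 0; 1 -0.3 0.05 -0.75 0 0 0; 1 -0.6 0.1 -0.75 0 0 -0.02; 1 -0.9 0.15 -0.75 0 0 -0.05; 1 -0.9 0.15 -0.75 0 0 -0.05; 1 -0.9 0.15 -0.75 0 0 -0.05; 1 -0.9 0.15 -0.75 0 0 -0.05"

```text
time_s: 14.13
tool_pos: [0.546, 0.1303, 0.2383]
orientation: [[-0.103, 0.995, -0.002], [0.995, 0.103, 0.0], [0.0, -0.002, -1.0]]
contact_force: [0.1, 0.6, -1.2]
width: 0.0213
finger_force: 30.0
```

```bash
python3 -c "
from h import *
to(.5717,.0057,.24,5.9)"
```

```text
t 14.13 pos [0.546  0.1303 0.2383] yaw 5.93 tilt [ 0.0004 -0.0021] shift [-1.266  0.126 -0.018] rz 0.0 q [ 15.  14. -39.  90.   9.  78. -19.] F [ 0.1  0.6 -1.2] w 0.0213
```

send_rows:
  plan: "1 -0.3 0.03 0 0 0 0; 1 -0.6 0.08 0 0 0 0; 1 -0.9 0.126 0 0 0 0; 1 -0.96 0.126 0 0 0 0; 1 -0.96 0.126 0 0 0 0"

```text
time_s: 14.55
tool_pos: [0.5692, 0.0343, 0.2385]
orientation: [[-0.101, 0.995, -0.001], [0.995, 0.101, -0.0], [-0.0, -0.002, -1.0]]
contact_force: [-0.7, 0.6, -0.7]
width: 0.0213
finger_force: 30.0
```

send_rows:
  plan: "1 -0.15 0 0 0 0 0; 1 -0.3 0 0 0 0 0; 1 -0.3 0 0 0 0 0; 1 -0.3 0 0 0 0 0; 1 -0.3 0 0 0 0 0"

```text
time_s: 14.97
tool_pos: [0.5719, 0.0085, 0.2394]
orientation: [[-0.106, 0.994, -0.0], [0.994, 0.106, 0.001], [0.001, -0.0, -1.0]]
contact_force: [0.4, -0.5, -0.7]
width: 0.0214
finger_force: 30.0
```

```bash
python3 - <<'E'
from h import *
to(.5717,.0057,.1755,5.9)
c=cam("wrist");P=cloud(*c[1:]);save("w7",c[0][100:320,200:440]);s=robot.observe();R=np.array(s["orientation"]);tp=np.array(s["tool_pos"]);L=(P-tp)@R;Z=P[:,:,2]
k=(abs(L[:,:,1])<.05)&(abs(L[:,:,0])<.07)&(L[:,:,2]>.03)&(L[:,:,2]<.08);t=L[k];print("clip",np.percentile(t,[.3,50,99.7],axis=0).round(4).tolist())
k=(Z>.128)&(Z<.138)&(abs(L[:,:,1])<.02)&(abs(L[:,:,0])<.08)&(L[:,:,2]>.085);t=L[k];print("card",len(t),np.percentile(t,[.5,50,99.5],axis=0).round(4).tolist())
k=(Z>.024)&(Z<.036)&(abs(L[:,:,1])<.05)&(abs(L[:,:,0])<.08);t=L[k];print("stand",len(t),np.percentile(t,[.5,50,99.5],axis=0).round(4).tolist())
# clip side profile from scene camera
c=cam("scene");P=cloud(*c[1:]);save("s7",cv2.resize(c[0][120:240,260:400],(700,600)));L=(P-tp)@R
k=(abs(L[:,:,1])<.04)&(abs(L[:,:,0])<.035)&(L[:,:,2]>.02)&(L[:,:,2]<.085);t=L[k];print("clip scene",len(t),np.percentile(t,[1,50,99],axis=0).round(4).tolist())
E
```

```text
t 14.97 pos [0.5719 0.0085 0.2394] yaw 6.09 tilt [ 0.001  -0.0002] shift [-0.028 -0.005  0.639] rz 0.002 q [ 24.  15. -35.  89.   9.  79.  -6.] F [ 0.4 -0.5 -0.7] w 0.0214
clip [[-0.0137, -0.0283, 0.0301], [0.0155, 0.0149, 0.0518], [0.0296, 0.0297, 0.0615]]
card 407 [[-0.0043, -0.0032, 0.105], [0.0229, -0.0002, 0.1072], [0.0471, 0.0038, 0.1108]]
stand 973 [[-0.0497, -0.0315, 0.2035], [0.0287, 0.0075, 0.2098], [0.0433, 0.034, 0.2119]]
clip scene 397 [[-0.029, -0.0288, 0.0208], [0.0087, -0.015, 0.0448], [0.0312, 0.0239, 0.0636]]
```

View pics/s7.png

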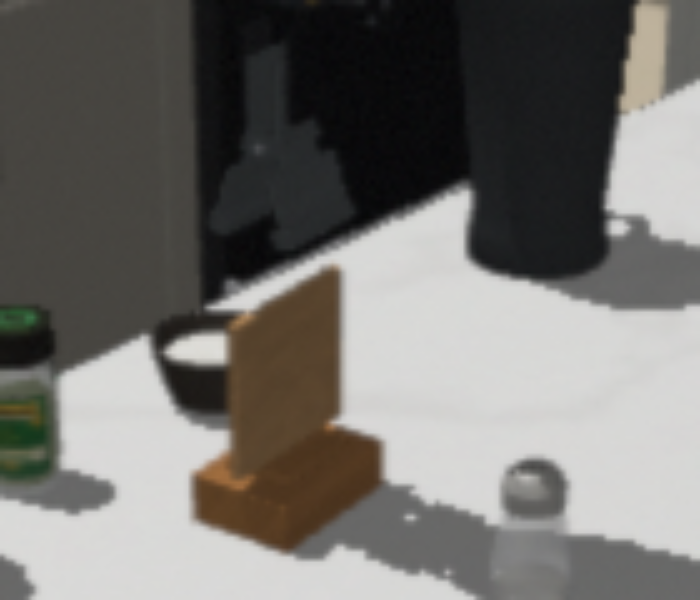

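The scene view shows the card home and square in the stand, with the open clip above it. Only small corrections are needed, so I'm lowering the clip.

send_rows:
  plan: "1 -0.026 -0.004 0 0 0 0.002; 1 -0.026 -0.004 0.1 0 0 0.002; 1 -0.026 -0.004 0.2 0 0 0.002; 1 -0.026 -0.004 0.3 0 0 0.002; 1 -0.026 -0.004 0.4 0 0 0.002; 1 -0.026 -0.004 0.5 0 0 0.002; 1 -0.026 -0.004 0.6 0 0 0.002; 1 -0.026 -0.004 0.65 0 0 0.002; 1 -0.026 -0.004 0.65 0 0 0.002; 1 -0.026 -0.004 0.65 0 0 0.002; 1 -0.026 -0.004 0.65 0 0 0.002; 1 -0.026 -0.004 0.65 0 0 0.002"

```text
time_s: 16.07
tool_pos: [0.5725, 0.0034, 0.1752]
orientation: [[-0.1, 0.995, 0.001], [0.995, 0.1, -0.0], [-0.0, 0.001, -1.0]]
contact_force: [-0.7, -0.7, -1.1]
width: 0.0211
finger_force: 30.0
```

```bash
python3 - <<'E'
from h import *
to(.572,.0057,.1735,5.9)
c=cam("wrist");P=cloud(*c[1:]);s=robot.observe();R=np.array(s["orientation"]);tp=np.array(s["tool_pos"]);L=(P-tp)@R;Z=P[:,:,2]
k=(abs(L[:,:,1])<.008)&(L[:,:,0]>.031)&(L[:,:,0]<.08)&(Z>.126)&(Z<.138);t=L[k];print("card",len(t),np.percentile(t,[1,50,99],axis=0).round(4).tolist())
k=(abs(L[:,:,1])<.05)&(abs(L[:,:,1])>.009)&(abs(L[:,:,0])<.04)&(L[:,:,2]>.03)&(L[:,:,2]<.08);t=L[k];print("clip",len(t),np.percentile(t,[.3,50,99.7],axis=0).round(4).tolist())
a=cv2.resize(c[0][110:310,220:420],(400,400))
c=cam("scene");b=cv2.resize(c[0][130:230,280:380],(400,400),interpolation=cv2.INTER_CUBIC);b=cv2.convertScaleAbs(b,alpha=1.6)
save("f8",np.hstack([a,b]))
E
```

```text
t 16.07 pos [0.5725 0.0034 0.1752] yaw 5.77 tilt [-0.0002  0.0011] shift [ 0.023 -0.003  0.017] rz -0.001 q [ 24.  18. -35.  94.  10.  72.  -7.] F [-0.7 -0.7 -1.1] w 0.0211
card 303 [[0.0316, -0.0038, 0.0413], [0.0421, -0.0, 0.0427], [0.0521, 0.0037, 0.0453]]
clip 1250 [[-0.0132, -0.0283, 0.0301], [0.0154, 0.0144, 0.0518], [0.0295, 0.0297, 0.0613]]
```

View pics/f8.png

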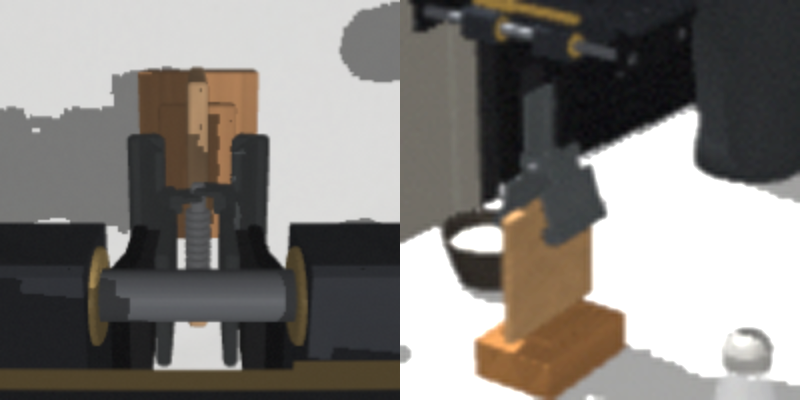

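The wrist half shows the jaws at (147,160) and (250,160), straddling the card at (197,110) with even gaps. The scene half agrees. Centring by 2 mm and lowering 3 mm more.

send_rows:
  plan: "1 0.02 0 0.01 0 0 0; 1 0.02 0 0.03 0 0 0; 1 0.02 0 0.03 0 0 0; 1 0.02 0 0.03 0 0 0; 1 0.02 0 0.03 0 0 0; 1 0.02 0 0.03 0 0 0; 1 0.02 0 0.03 0 0 0"

```text
time_s: 16.75
tool_pos: [0.572, 0.0053, 0.1716]
orientation: [[-0.1, 0.995, 0.0], [0.995, 0.1, -0.0], [-0.0, 0.0, -1.0]]
contact_force: [-0.5, -0.7, -0.5]
width: 0.0215
finger_force: 30.0
```

```bash
python3 - <<'E'
from h import *
to(.572,.0057,.1735,5.9)
c=cam("wrist");P=cloud(*c[1:]);s=robot.observe();R=np.array(s["orientation"]);tp=np.array(s["tool_pos"]);L=(P-tp)@R;Z=P[:,:,2]
k=(abs(L[:,:,1])<.008)&(L[:,:,0]>.031)&(L[:,:,0]<.08)&(Z>.126)&(Z<.138);t=L[k];m=np.percentile(t,[1,50,99],axis=0).round(4);print("card",m.tolist())
f=np.abs(s["contact_force"]).max()
if abs(m[1,1])<.002 and abs(m[2,0]-.0495)<.003 and f<4 and s["width"]<.0225: print(robot.close_job())
E
```

```text
t 16.75 pos [0.572  0.0053 0.1716] yaw 5.76 tilt [-0.      0.0001] shift [ 0.004  0.001 -0.019] rz -0.002 q [ 24.  18. -35.  94.  11.  71.  -7.] F [-0.5 -0.7 -0.5] w 0.0215
card [[0.0314, -0.003, 0.0375], [0.041, 0.0007, 0.0393], [0.0502, 0.0044, 0.0419]]
the job is handed in; nothing more can be done
None
```

The job is handed in at about 17 s: the small card is fully home in the stand and released, and the clip is held wide open over the middle of its top edge, jaws about 24 mm down each side with no contact force measured; nothing was knocked.

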